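Set the aerial test box to the marked level and press test

TASK

Push the orange lever round its arc until its white pointer lines up with the red marker on the scale, and only then press the green test button fully down and let it come up again. Leave the red marker alone, do not lift or shove the test box, and leave the other wares where they are.

Things in the scene. Friction and masses are not known exactly. Their poses are not given: they have to be found in the camera images.
- test_box: blue instrument box with a black top, 200 mm (its x) by 240 mm (its y), flat top 60 mm above the table, 2.2 kg or so, standing loose on four rubber feet: it slides if pushed sideways with more than about 12 N. Origin under its centre; z up. The side with brass sockets is -x; the scale is on the +x part of the top, the green button at the -x -y corner
- dial_axis (a point): the vertical axis of the setting ring, at the level of the box's top face (30 mm from the box's centre towards its -x). The ring is an aluminium disc, 92 mm across, its top 13 mm above the box's top; the lever turns about this axis
- post (a point): on the axis of the upright orange post of the lever: a round post 14 mm in diameter, 68 mm from the dial axis, rising from 12 to 48 mm above the box's top; this point is 31 mm above the box's top. Pushing it sideways with 1.5 to 3 N turns the ring; friction holds the ring wherever it is left, no spring. Its flat lever arm below is 12 mm wide, its top 12 mm above the box's top
- pointer_tip (a point): tip of the white pointer at the outer end of the lever, 85 mm from the dial axis, 8 mm above the box's top, always in line with dial axis and post
- ring (a joint): angle of ring and lever, rad: 0 when the lever points along the box's +x, growing anticlockwise from above; stops at -1.25 and +1.25. It starts between -1.18 and -0.7 and the marker stands between -0.3 and +0.95, so the lever has to go anticlockwise
- red_marker: red marker tab on the scale outside the pointer's path, 10 mm wide, 19 mm long (from 86 to 105 mm from the dial axis), 6 mm high above the box's top. Origin on the dial axis at the box's top; its +x points from the axis to the marker. It can slide round the scale if pushed: do not touch it
- marker_tip (a point): inner tip of the red marker, 86 mm from the dial axis; the pointer tip comes to within about 1 mm of it when lined up
- test_button_top (a point): centre of the top of the green push button, 22 mm above the box top (28 mm across, axis upright), in the robot-side, -y corner of the box's top; the black housing round it stands below this height
- test_button (a joint): travel of the green button, m: 0 up, 0.006 fully down; a spring needs about 4 N to push it fully down and brings it up again
- radio_knob: cream round radio knob, 30 mm across, 18 mm tall, standing loose on the rear corner of the test box's top (robot side, box +y); bystander. Origin under its centre
- aerial: loose telescopic car aerial lying along its x, about 280 mm long, 14 mm high, beside the test box; bystander. Origin under its middle
- screwdriver: loose screwdriver lying beside the test box; bystander
- trim_ring: loose flat chrome ring, 150 mm across, 10 mm high; bystander. Origin under its centre
- fuse_jar: loose jar with red cap, 56 mm across, 75 mm tall; bystander. Origin under its centre
- speaker: loose black loudspeaker, 120 mm across, 50 mm tall; bystander. Origin under its centre
- plug_box: small loose cardboard box 60 x 90 x 30 mm; bystander. Origin under its centre

How it is judged:
By the outcome, as a careful person would: the job done as asked, in the order asked, and still so for the second after the job is handed in, with the robot touching nothing.
It also fails if it takes over 51 s, if anything falls off the work surface, if the arm or the gripper's body presses on something with over 40 N, if the wrist force passes 120 N, or if a joint passes its speed limit or range.

ROBOT

A 6-joint arm with a two-finger parallel gripper is mounted at the origin on the work surface. World frame = base frame: x ahead of the robot, y to its left, z up, the work surface at z = 0. Lengths are in m, angles in degrees, forces in N, time in s.
With the tool pointing down it reaches from about 0.35 to 0.875 m from the base axis. Payload 4.2 kg.
Tool frame: the origin (TCP) lies where the fingers leave the gripper's body, on its centre line; the fingertips stand 70 mm ahead of it and the grasp point (between the pads) lies 51 mm ahead of it; z points along the fingers, y is the direction in which the jaws open and shut (so a half turn about z gives the same grasp; the last joint's range is limited). The gripper opens to 87 mm and grips with 3 to 60 N. Pads are 19 mm wide; open, the fingers measure 117 mm over their backs; the gripper's body (75 mm by 190 mm) begins 51 mm behind the grasp point.
Start: joints at [90.103, 22.042, 0.453, 0, -68.411, -14.817], TCP at [0.159, 0.604, 0.292] pointing down, gripper open.
Joint ranges: [-179.83, 179.83], [-69.29, 118.12], [-61.27, 80.66], [-181.25, 117.63], [-171.15, -9.14], [-177.46, 177.46]. Speed limits (degrees/s): [159.86, 159.86, 180, 180, 180, 180].

INTERFACE

Orientations are given as a 3x3 rotation matrix whose columns are the frame's x, y, z axes.
In Python, from station import sense, cams, job gives the robot as it stands. The module is installed in compiled form; this text tells all that it offers.
- The arm moves only by the shell command python3 -m handwheel 'ROWS'. ROWS is JSON, a list of rows, each a list of 5 numbers: the shift along the tool's x, y, z in cm, then the turn about the tool's z in degrees, then the opening, from 0 (shut) to 1 (fully open). A call has 1 to 10 rows; each row shifts and turns the commanded pose from where the row before left it, along the tool's axes as they then stand; what a row does not reach is not made up. A row lasts 1/8 s, in which the tool goes at most 62.5 mm and 10.7 degrees, less where a joint would pass 70% of its speed; a pose out of reach is approached as far as the arm can. A call with a gripper value outside its range is refused whole. The fingers move at their own pace and stop on an object; the grip force is fixed at half the most. Time passes only in rows, so rows that do not move let the fingers close. It gives the time, the measured TCP pose, the force and the opening at its end, in the units of the state.
- sense(): the state, without advancing time (a new reading comes with each control period).
- cams.capture(name): name is "side" or "top" or "wrist"; returns the picture (480x640x3 uint8, red, green, blue); there is no depth.
- cams.camera_params(name): a dict with "fx", "fy", "cx", "cy" (pixels), "k1" (the pictures are not rectified: a ray, as slopes to the right and down, at radius r is drawn at 1 + k1 r^2 times it, then the intrinsics apply), "origin" and "rotation" of the camera in the world. Camera axes: x right, y down, z forward; pixel columns grow to the right and rows downward; lengths in m; the calibration is good to about 2 mm. A picture is of the moment at which its call begins: read the wrist's pose just before it. camera_params takes no time and is no camera call; for the wrist camera it gives the pose at the moment of the call.
- job.finish_job(): hands the job in, once; it reports no verdict.
The state is a dict: "time_s": time; "joints": joint angles; "joint_velocities": joint speeds; "effort": joint torques, N m; "tcp_pos": TCP position; "ee_rot": TCP orientation; "wrist_force": force on the tool from outside, world axes, zero at the start; "moment": the same for the moment, N m; "gripper_width": opening from 0.0 (shut) to 1.0 (fully open).
Only numpy, scipy, OpenCV 4.12 (cv2) and the standard library are available. Lean on these libraries where they do the work, as an engineer would, in place of code of your own. Each camera call takes 0.05 s, during which the arm holds its last target. There are 200 camera calls.

## Working session

There is one attempt and no reset: what is moved stays moved. The work goes in short steps, Python scripts to look and compute and a shell command to move; the robot and the scene stay as the last step left them, time stands still between calls to the robot, and variables do not carry over. Pictures are saved under pics/ and viewed, about 8 in all and at most 12, crops included, and the job is handed in when it is done.

```bash
mkdir -p pics
cat > h.py <<'E'
import numpy as np, cv2
from station import sense, cams, job
def shot(n,f):
    p=cams.camera_params(n); im=np.array(cams.capture(n)); cv2.imwrite('pics/'+f,im[:,:,::-1]); np.save('pics/'+f+'.npy',im); return im,p
def ray(p,u,v):
    d=np.array([(u-p['cx'])/p['fx'],(v-p['cy'])/p['fy']]); s=d.copy()
    for _ in range(20): s=d/(1+p['k1']*(s@s))
    R=np.array(p['rotation']); return np.array(p['origin']),R@np.r_[s,1]
def onz(p,u,v,z):
    o,d=ray(p,u,v); return o+d*(z-o[2])/d[2]
def proj(p,X):
    c=np.array(p['rotation']).T@(np.array(X)-p['origin']); s=c[:2]/c[2]; s=s*(1+p['k1']*(s@s))
    return np.array([s[0]*p['fx']+p['cx'],s[1]*p['fy']+p['cy']])
E
python3 - <<'E'
from h import *
a,p=shot('top','t1.png'); b,q=shot('side','s1.png')
for x in (p,q): print({k:np.round(v,3).tolist() for k,v in x.items()})
s=sense(); print(s['time_s'],s['tcp_pos'],np.round(s['ee_rot'],3).tolist(),s['wrist_force'],s['gripper_width'])
E
```

```text
{'fx': 441.882, 'fy': 441.882, 'cx': 318.74, 'cy': 241.217, 'k1': -0.11, 'origin': [0.425, -0.026, 1.32], 'rotation': [[0.016, -0.995, 0.094], [-1.0, -0.014, 0.021], [-0.019, -0.095, -0.995]]}
{'fx': 472.606, 'fy': 472.606, 'cx': 315.945, 'cy': 247.093, 'k1': -0.02, 'origin': [0.312, 0.648, 0.887], 'rotation': [[-0.953, -0.226, 0.203], [-0.304, 0.727, -0.615], [-0.009, -0.648, -0.762]]}
0.1 [0.15860473 0.60412788 0.29126882] [[0.967, -0.254, -0.0], [-0.254, -0.967, -0.002], [0.0, 0.002, -1.0]] [-0.27751519  0.12382956 -0.31609091] 0.9995521836427621
```

View pics/t1.png

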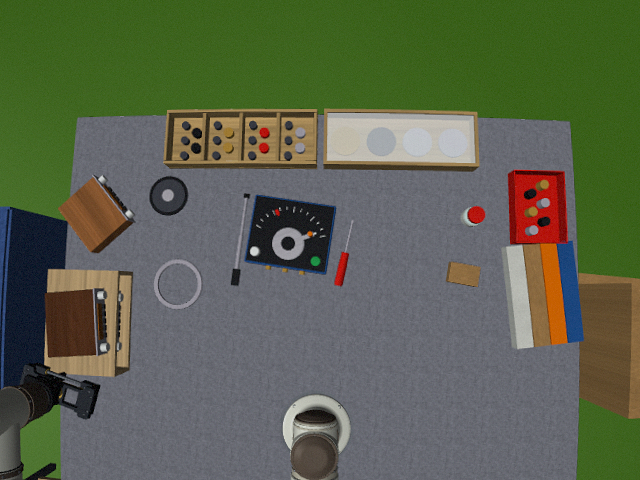

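View pics/s1.png

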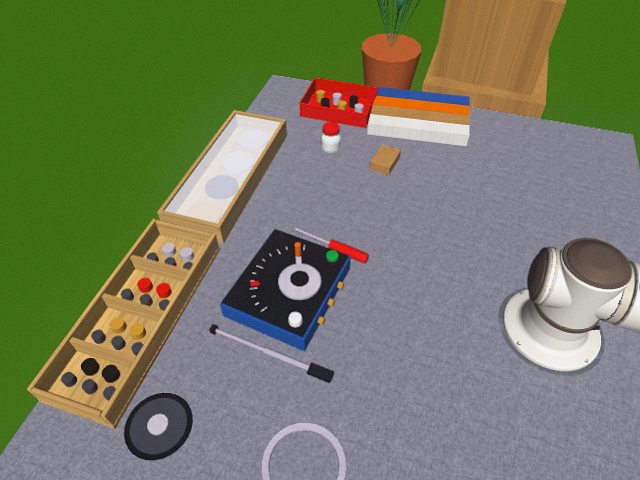

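The top view shows the box near pixel (290,235), with the dial ring at (288,243), the orange post at (310,234), the red marker at (278,212) and the green button at (315,261). The side view shows the same things at (299,282), (298,249), (255,284) and (332,256). Next I measure them with masks in both views.

```bash
cat > m.py <<'E'
from h import *
def cen(im,box,f):
    x0,y0,x1,y1=box; h=cv2.cvtColor(im[y0:y1,x0:x1],cv2.COLOR_RGB2HSV).astype(int)
    m=f(h[...,0],h[...,1],h[...,2]).astype(np.uint8); n,l,s,c=cv2.connectedComponentsWithStats(m)
    k=1+np.argmax(s[1:,4]); return c[k]+[x0,y0],s[k]
red=lambda h,s,v:((h<5)|(h>174))&(s>150)&(v>90)
org=lambda h,s,v:(h>=6)&(h<18)&(s>150)&(v>110)
grn=lambda h,s,v:(h>50)&(h<85)&(s>120)&(v>60)
gry=lambda h,s,v:(s<40)&(v>110)
E
python3 - <<'E'
from m import *
import json
P={n:cams.camera_params(n) for n in('top','side')}
B={'top':(245,196,335,272),'side':(222,232,345,340)}
for nm,f,z in(('red',red,.064),('org',org,.098),('grn',grn,.082),('ring',gry,.073)):
    r=[]
    for c in P:
        im=np.load(f'pics/{c[0]}1.png.npy'); u,st=cen(im,B[c],f); w=onz(P[c],*u,z); r.append(w[:2]); print(nm,c,u.round(1),st[2:],w.round(4))
for n in P:
    im=np.load(f'pics/{n[0]}1.png.npy'); x0,y0,x1,y1=B[n]
    cv2.imwrite(f'pics/{n}z.png',cv2.resize(im[y0:y1,x0:x1,::-1],None,fx=6,fy=6,interpolation=2))
E
```

```text
red top [277.1 212. ] [ 5  7 25] [0.6267 0.1218 0.064 ]
red side [336.8 246.1] [ 16  14 151] [ 0.4869 -0.0334  0.064 ]
org top [309.4 233.2] [ 5  5 19] [0.5625 0.026  0.098 ]
org side [297.4 248.6] [ 7 15 86] [0.56   0.0272 0.098 ]
grn top [314.9 260.5] [11 10 83] [0.4874 0.0097 0.082 ]
grn side [331.8 255.6] [ 13  12 128] [0.486  0.0114 0.082 ]
ring top [288.3 243.1] [ 38  32 670] [0.5362 0.0865 0.073 ]
ring side [238.5 254.9] [  49   67 1635] [0.6874 0.064  0.073 ]
```

```bash
python3 -m handwheel '[[4.4,3.75,0,0,0.4],[4.4,3.75,0,0,0.4],[4.4,3.75,0,0,0.4],[4.4,3.75,0,0,0.4],[4.4,3.75,0,0,0.4],[4.4,3.75,0,0,0.4],[4.4,3.75,0,0,0.4],[4.4,3.75,0,0,0.4],[4.4,3.75,0,0,0.4],[4.4,3.75,0,0,0.4]]'
python3 -m handwheel '[[0,0,0,10,0.4],[0,0,0,10,0.4],[0,0,0,10,0.4],[0,0,0,10,0.4],[0,0,0,10,0.4],[0,0,0,0,0.4]]'
python3 - <<'E'
from h import *
a,p=shot('wrist','w1.png'); print({k:np.round(v,4).tolist() for k,v in p.items()})
s=sense(); print(s['joints'],np.round(s['ee_rot'],3).tolist())
E
```

```text
time_s: 1.35
tcp_pos: [0.4897, 0.1283, 0.2921]
ee_rot: [[0.967, -0.254, -0.0], [-0.254, -0.967, 0.0], [-0.0, 0.0, -1.0]]
wrist_force: [0.3, 0.9, 0.1]
gripper_width: 0.397
time_s: 2.1
tcp_pos: [0.4888, 0.1299, 0.2919]
ee_rot: [[0.429, -0.903, -0.001], [-0.903, -0.429, -0.0], [-0.0, 0.001, -1.0]]
wrist_force: [0.0, 0.2, 0.0]
gripper_width: 0.4
{'fx': 414.0387, 'fy': 414.0387, 'cx': 322.6248, 'cy': 236.3358, 'k1': -0.0644, 'origin': [0.5247, 0.0547, 0.3832], 'rotation': [[-0.9032, -0.4089, -0.1302], [-0.4292, 0.8613, 0.272], [0.0009, 0.3016, -0.9534]]}
[ 3.32999113e+01  1.04306464e+01 -1.59524757e+01 -7.17361915e-03
 -6.36541464e+01 -7.83923525e+00] [[0.43, -0.903, -0.001], [-0.903, -0.43, -0.0], [-0.0, 0.001, -1.0]]
```

View pics/w1.png

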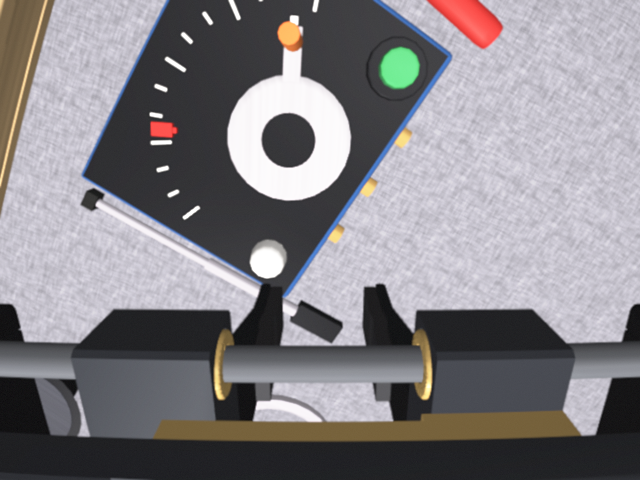

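The wrist view is clear: ring at (289,138), post top at (289,33), pointer tip near (294,16), marker at (163,130) with its tip at (176,130), button at (400,68). I measure these next.

```bash
cat > w.py <<'E'
from m import *
def meas(im,p,post_box,red_box,grn_box,ring_box):
    o={}
    for n,b,f,z in(('org',post_box,org,.108),('red',red_box,red,.065),('grn',grn_box,grn,.082)):
        u,st=cen(im,b,f); o[n]=onz(p,*u,z); print(n,u.round(1),st.tolist(),o[n].round(4))
    x0,y0,x1,y1=ring_box; h=cv2.cvtColor(im[y0:y1,x0:x1],cv2.COLOR_RGB2HSV)
    m=((h[...,1]<40)&(h[...,2]>110)).astype(np.uint8)
    m=cv2.morphologyEx(m,cv2.MORPH_OPEN,np.ones((31,31)) if 0 else np.ones((9,9)))
    c=max(cv2.findContours(m,0,1)[0],key=cv2.contourArea)[:,0]+[x0,y0]
    W=np.array([onz(p,*q,.073)[:2] for q in c]); C=np.median(W,0)
    for _ in range(20):  # circle fit with lever-arm outliers dropped
        r=np.hypot(*(W-C).T); k=abs(r-.046)<.004; A=np.c_[2*W[k],np.ones(k.sum())]
        s=np.linalg.lstsq(A,(W[k]**2).sum(1),rcond=None)[0]; C=s[:2]
    print('ring',C.round(4),'r',np.sqrt(s[2]+C@C).round(4),k.mean()); o['ring']=C
    a=lambda v:np.degrees(np.arctan2(*(v[:2]-C)[::-1])).round(2)
    for n in('org','red','grn'): print(n,'ang',a(o[n]),'r',np.hypot(*(o[n][:2]-C)).round(4))
    return o
E
python3 - <<'E'
from w import *
im=np.load('pics/w1.png.npy'); p=cams.camera_params('wrist')
o=meas(im,p,(270,15,310,60),(140,110,185,150),(370,40,430,100),(200,65,370,210))
C=o['ring']
print('redtip',onz(p,176.5,130,.063),'ptr',onz(p,294,16,.068)-np.r_[C,0])
e=[onz(p,*q,.06) for q in((450,57),(288,293),(84,175))]; print(np.round(e,4))
E
```

```text
org [288.7  35.6] [7, 6, 25, 30, 443] [0.5616 0.0257 0.108 ]
red [162.4 129.1] [10, 11, 28, 17, 389] [0.6271 0.1209 0.065 ]
grn [398.7  67.7] [9, 7, 41, 42, 1332] [0.4887 0.0091 0.082 ]
ring [0.5372 0.0866] r 0.0455 0.9354838709677419
org ang -68.2 r 0.0656
red ang 20.89 r 0.0963
grn ang -122.02 r 0.0914
redtip [0.61764686 0.11737057 0.063     ] ptr [ 0.03162093 -0.07835591  0.068     ]
[[ 0.4557 -0.0176  0.06  ]
 [ 0.4856  0.2057  0.06  ]
 [ 0.6752  0.1826  0.06  ]]
```

```bash
python3 -m handwheel '[[4.2,-0.7,0,0,0.4],[4.2,-0.7,0,0,0.4],[4.3,-0.7,0,0,0.4],[0,0,0,3,0.4],[0,0,2,0,0.4],[0,0,0,0,0.4]]'
python3 - <<'E'
from h import *
a,p=shot('wrist','w2.png'); s=sense(); R=np.array(s['ee_rot'])
t=s['tcp_pos']; print('post-TCP in tool cm',100*R.T@(np.array([.5624,.0242,.152])-t))
for r in(.0,): print('tip centre proj',proj(p,t+R[:,2]*.07))
E
```

```text
time_s: 2.9
tcp_pos: [0.5614, 0.0238, 0.2706]
ee_rot: [[0.381, -0.925, -0.004], [-0.925, -0.381, -0.001], [-0.001, 0.004, -1.0]]
wrist_force: [-0.3, 0.1, 0.3]
gripper_width: 0.4
post-TCP in tool cm [-3.25954200e-03 -6.04726076e-02  1.19770380e+01]
tip centre proj [320.94423525 308.5464603 ]
```

View pics/w2.png

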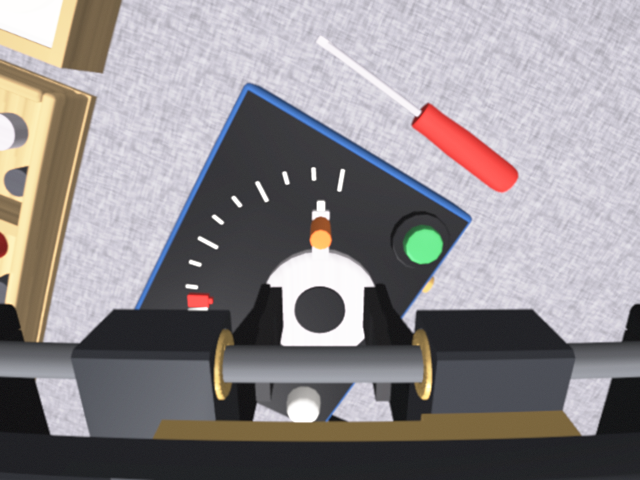

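Post (320,240) and ring (320,310) are centred between the fingers, so I can straddle the post straight down.

```bash
python3 -m handwheel '[[0,0,4,0,0.4],[0,0,4,0,0.4],[0,0,2.5,0,0.4],[0,0,1.4,0,0.4],[0,0,0,0,0.4]]'
python3 - <<'E'
from h import *
s=sense(); R=np.array(s['ee_rot']); C=np.array([.5372,.0866]); d=s['tcp_pos'][:2]-C
print('ang',np.degrees(np.arctan2(d[1],d[0])),'r',np.hypot(*d),'-y ang',np.degrees(np.arctan2(-R[1,1],-R[0,1])))
th=np.radians(8); 
for t in(4,8,10): t=np.radians(t); print(np.degrees(t),'rows: turn -t; arc shift tool y cm',-100*.068*np.sin(t),'x cm',-100*.068*(1-np.cos(t)))
a,p=shot('wrist','w3.png')
E
```

```text
time_s: 3.58
tcp_pos: [0.5624, 0.0243, 0.1532]
ee_rot: [[0.38, -0.925, -0.001], [-0.925, -0.38, -0.0], [0.0, 0.001, -1.0]]
wrist_force: [0.3, 0.4, 0.6]
gripper_width: 0.398
ang -67.98445487524957 r 0.06720528389311617 -y ang 22.338892611268097
4.0 rows: turn -t; arc shift tool y cm -0.4743440214600521 x cm -0.016564458233195457
8.0 rows: turn -t; arc shift tool y cm -0.9463770865284451 x cm -0.06617713255732155
10.0 rows: turn -t; arc shift tool y cm -1.1808076081351264 x cm -0.10330727951698547
```

```bash
python3 -m handwheel '[[0,0,0,0,0.27],[-0.03,-0.59,0,-5,0.27],[-0.03,-0.59,0,-5,0.27],[-0.03,-0.59,0,-5,0.27],[-0.03,-0.59,0,-5,0.27],[-0.03,-0.59,0,-5,0.27],[-0.03,-0.59,0,-5,0.27],[-0.03,-0.59,0,-5,0.27],[-0.03,-0.59,0,-5,0.27],[0,0,0,0,0.27]]'
cat > c.py <<'E'
from h import *
s=sense(); R=np.array(s['ee_rot']); C=np.array([.5372,.0866]); d=s['tcp_pos'][:2]-C
print('ang',np.degrees(np.arctan2(d[1],d[0])),'r',np.hypot(*d),'-y ang',np.degrees(np.arctan2(-R[1,1],-R[0,1])),s['joints'].round(0))
E
python3 c.py
```

```text
time_s: 4.88
tcp_pos: [0.5968, 0.0557, 0.1543]
ee_rot: [[0.885, -0.466, 0.002], [-0.466, -0.885, 0.0], [0.001, -0.001, -1.0]]
wrist_force: [-0.6, 0.6, 0.2]
gripper_width: 0.269
ang -27.42266808189841 r 0.06718894816441238 -y ang 62.247073253494435 [ 21.  27. -13.   0. -50.  41.]
```

```bash
python3 -m handwheel '[[-0.03,-0.59,0,-5,0.27],[-0.03,-0.59,0,-5,0.27],[-0.03,-0.59,0,-5,0.27],[-0.03,-0.59,0,-5,0.27],[-0.03,-0.59,0,-5,0.27],[-0.03,-0.59,0,-5,0.27],[-0.03,-0.59,0,-5,0.27],[-0.03,-0.59,0,-5,0.27],[0,0,0,0,0.27]]'
python3 c.py
python3 - <<'E'
from h import *
a,p=shot('wrist','w4.png')
b,q=shot('side','s4.png'); cv2.imwrite('pics/s4z.png',cv2.resize(b[222:350,212:352,::-1],None,fx=5,fy=5,interpolation=2)[:600])
x=np.hstack([cv2.resize(a[:,:,::-1],(640,480))]);
E
```

```text
time_s: 6.0
tcp_pos: [0.6025, 0.1018, 0.1539]
ee_rot: [[0.977, 0.211, 0.001], [0.211, -0.977, 0.001], [0.002, -0.0, -1.0]]
wrist_force: [0.2, 0.7, -0.4]
gripper_width: 0.27
ang 13.121431522922899 r 0.06700965794385347 -y ang 102.1799327782383 [ 25.  28. -12.  -0. -50.  77.]
```

View pics/w4.png

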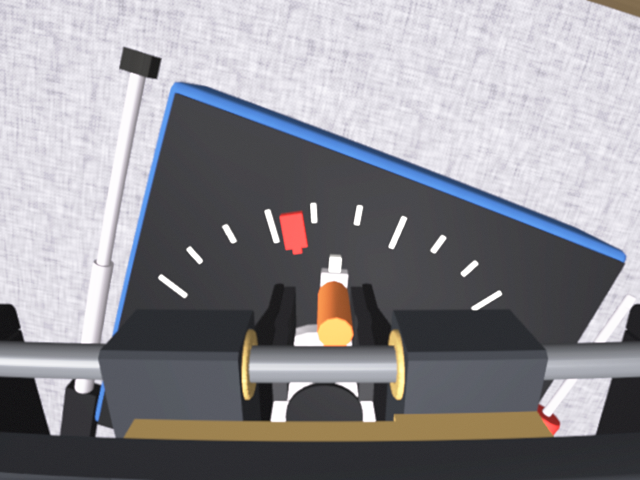

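The pointer tip is at (335,256) and the marker tip at (297,253), so a few degrees remain. I measure the gap.

```bash
cat > g.py <<'E'
from m import *
import sys
def gap(im,p,C=np.array([.5372,.0866]),rb=(240,190,400,275)):
    u,st=cen(im,rb,red); x0,y0,x1,y1=rb
    h=cv2.cvtColor(im[y0:y1,x0:x1],cv2.COLOR_RGB2HSV).astype(int)
    yy,xx=np.nonzero((h[...,1]<60)&(h[...,2]>150)); W=np.array([onz(p,x+x0,y+y0,.068)[:2] for x,y in zip(xx,yy)])-C
    r=np.hypot(*W.T); k=(r>.075)&(r<.0875); a=np.degrees(np.arctan2(W[:,1],W[:,0])); 
    yy,xx=np.nonzero(red(h[...,0],h[...,1],h[...,2])); V=np.array([onz(p,x+x0,y+y0,.066)[:2] for x,y in zip(xx,yy)])-C
    b=np.degrees(np.arctan2(V[:,1],V[:,0])); rv=np.hypot(*V.T); t=rv<np.percentile(rv,8)
    print('pointer',np.median(a[k]).round(2),a[k].std().round(2),'rmax',r[k].max().round(4),k.sum(),'marker all',b.mean().round(2),'tip',b[t].mean().round(2),'r',rv.min().round(4),rv.max().round(4))
E
python3 - <<'E'
from g import *
gap(np.load('pics/w4.png.npy'),cams.camera_params('wrist'))
E
```

```text
pointer 9.06 1.9 rmax 0.0855 329 marker all 20.6 tip 20.59 r 0.0862 0.1061
```

```bash
python3 -m handwheel '[[-0.02,-0.47,0,-4,0.27],[-0.02,-0.47,0,-4,0.27],[0,-0.3,0,-2.5,0.27],[0,0,0,0,0.27],[0,0,0,0,0.27]]'
python3 c.py
python3 - <<'E'
from g import *
a,p=shot('wrist','w5.png'); gap(a,p); cv2.imwrite('pics/w5z.png',cv2.resize(a[180:300,230:410,::-1],None,fx=4,fy=4,interpolation=2))
E
```

```text
time_s: 6.72
tcp_pos: [0.5985, 0.1132, 0.1534]
ee_rot: [[0.923, 0.386, 0.0], [0.386, -0.923, 0.0], [0.0, -0.0, -1.0]]
wrist_force: [-0.1, -1.3, 1.0]
gripper_width: 0.27
ang 23.475430422086106 r 0.06679790074619324 -y ang 112.70220808574123 [ 26.  28. -12.  -0. -50.  87.]
pointer 19.49 1.99 rmax 0.0862 352 marker all 20.88 tip 20.96 r 0.0867 0.1065
```

View pics/w5z.png

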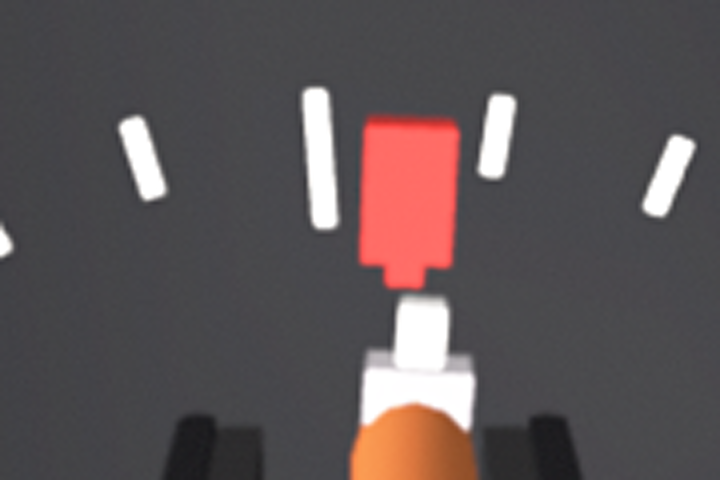

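In this crop the pointer tip is at x≈423 and the marker tip at x≈404, about 1.4° short. That matches the measured 19.5° against 20.9°.

```bash
python3 -m handwheel '[[0,-0.08,0,-0.7,0.27],[0,-0.08,0,-0.7,0.27],[0,0,0,0,0.27],[0,0,0,0,0.27]]'
python3 c.py
python3 - <<'E'
from g import *
a,p=shot('wrist','w6.png'); gap(a,p)
E
```

```text
time_s: 7.28
tcp_pos: [0.5978, 0.1148, 0.1533]
ee_rot: [[0.912, 0.41, -0.0], [0.41, -0.912, -0.0], [-0.0, 0.0, -1.0]]
wrist_force: [-0.5, -1.9, 1.8]
gripper_width: 0.273
ang 24.946206281129527 r 0.06684056015707511 -y ang 114.18011518765377 [ 26.  28. -12.   0. -50.  88.]
pointer 20.94 1.98 rmax 0.0862 355 marker all 20.9 tip 20.98 r 0.0868 0.1066
```

```bash
python3 -m handwheel '[[0,0.3,0,0,0.42],[0,0.1,0,0,0.42],[0,0,0,0,0.42],[0,0,-2,0,0.42],[0,0,-5,0,0.42],[0,0,-5,0,0.42],[-5,0,0,0,0.42],[-5,0,0,0,0.2],[0,0,0,0,0],[0,0,0,0,0]]'
python3 - <<'E'
from g import *
a,p=shot('wrist','w7.png'); print(np.round(sense()['wrist_force'],2))
E
```

```text
time_s: 8.57
tcp_pos: [0.5087, 0.0705, 0.2739]
ee_rot: [[0.912, 0.41, 0.002], [0.41, -0.912, 0.001], [0.002, 0.0, -1.0]]
wrist_force: [0.2, 0.1, 0.2]
gripper_width: 0.163
[ 0.53  0.06 -0.04]
```

View pics/w7.png

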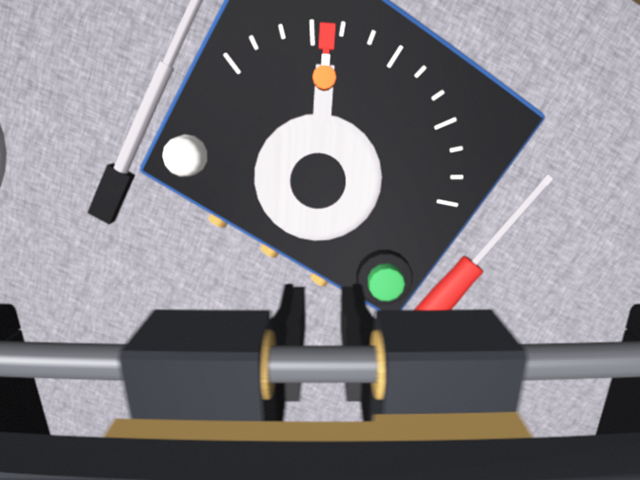

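Pointer (325,60) points straight at the marker (327,37) with the hand clear, and the button is at (386,283). I measure the gap and the distance to the button.

Run:
```python
from w import *; from g import gap
im=np.load('pics/w7.png.npy'); p=cams.camera_params('wrist')
o=meas(im,p,(305,60,345,95),(310,15,345,55),(360,260,410,305),(240,105,395,250))
gap(im,p,o['ring'],(300,15,350,66))
s=sense(); R=np.array(s['ee_rot']); g=o['grn'][:2]
print('to button, tool cm',100*R.T@(np.r_[g,.152]-s['tcp_pos']))
```

```text
org [323.9  77.4] [7, 6, 25, 24, 442] [0.6006 0.1109 0.108 ]
red [326.5  36.4] [8, 7, 18, 31, 464] [0.6278 0.1211 0.065 ]
grn [385.6 282.2] [8, 4, 37, 37, 1078] [0.4904 0.0107 0.082 ]
ring [0.5386 0.0878] r 0.0453 0.9441489361702128
org ang 20.46 r 0.0662
red ang 20.48 r 0.0952
grn ang -122.03 r 0.0909
pointer 20.5 1.65 rmax 0.0842 116 marker all 20.48 tip 20.39 r 0.0851 0.1039
to button, tool cm [-4.17386021  4.6973599  12.15370235]
```

Aligned: pointer 20.5°, marker 20.4–20.5°. Now over the button, fingers shut.

```bash
python3 -m handwheel '[[-4.1,4.75,0,0,0],[0,0,4,0,0],[0,0,4,0,0],[0,0,3,0,0],[0,0,0,0,0],[0,0,0,0,0]]'
python3 - <<'E'
from h import *
s=sense(); R=np.array(s['ee_rot']); print(100*R.T@(np.array([.4897,.0099,.152])-s['tcp_pos']),s['wrist_force'],s['gripper_width'])
E
```

```text
time_s: 9.38
tcp_pos: [0.4918, 0.0108, 0.1641]
ee_rot: [[0.912, 0.41, 0.002], [0.41, -0.912, 0.0], [0.002, 0.001, -1.0]]
wrist_force: [-0.1, -0.2, 0.8]
gripper_width: 0.005
[-0.23338993 -0.00700237  1.20581228] [-0.08143343 -0.18270991  0.7921564 ] 0.004550656682785264
```

```bash
python3 -m handwheel '[[-0.2,0,0.7,0,0],[0,0,0.3,0,0],[0,0,0.3,0,0],[0,0,0.2,0,0],[0,0,0,0,0]]'
python3 - <<'E'
from h import *
shot('side','s8.png')
E
python3 -m handwheel '[[0,0,0.2,0,0],[0,0,0,0,0]]'
```

```text
time_s: 10.0
tcp_pos: [0.4887, 0.0095, 0.1485]
ee_rot: [[0.912, 0.41, 0.0], [0.41, -0.912, 0.0], [0.0, 0.0, -1.0]]
wrist_force: [-0.3, 0.0, 3.2]
gripper_width: -0.001
time_s: 10.3
tcp_pos: [0.4887, 0.0096, 0.1463]
ee_rot: [[0.912, 0.41, 0.0], [0.41, -0.912, 0.0], [0.0, 0.0, -1.0]]
wrist_force: [-1.4, 0.7, 4.6]
gripper_width: 0.007
```

```bash
python3 -m handwheel '[[0,0,0.1,0,0],[0,0,0,0,0]]'; python3 -m handwheel '[[0,0,0.1,0,0],[0,0,0,0,0]]' | egrep 'pos|force'
```

```text
time_s: 10.55
tcp_pos: [0.4887, 0.0096, 0.146]
ee_rot: [[0.912, 0.41, 0.0], [0.41, -0.912, -0.0], [0.0, 0.0, -1.0]]
wrist_force: [-3.0, 1.4, 8.8]
gripper_width: 0.002
tcp_pos: [0.4887, 0.0096, 0.1459]
wrist_force: [-4.5, 0.4, 14.4]
```

The tool stopped hard at z=0.146, 6 mm below first contact, and the force rose to 14 N, so the button is fully down. I release, back off and check.

```bash
python3 -m handwheel '[[0,0,-0.4,0,0],[0,0,-0.6,0,0],[0,0,-2,0,0],[0,0,-5,0,0],[0,0,-5,0,0],[-3,-3,0,0,0],[-3,0,0,0,0],[0,0,0,0,0],[0,0,0,0,0]]'
python3 - <<'E'
from w import *; from g import gap
im,p=shot('wrist','w9.png'); shot('top','t9.png'); shot('side','s9.png')
P={n:cams.camera_params(n) for n in('top','side')}
for c,B in(('top',(245,196,335,272)),('side',(245,232,345,340))):
  for f in(org,grn,gry):
    print(c,[cen(np.load(f'pics/{c[0]}{i}.png.npy'),B,f)[0].round(1).tolist() for i in(1,9)])
E
```

```text
time_s: 11.92
tcp_pos: [0.422, 0.0124, 0.2743]
ee_rot: [[0.912, 0.41, 0.001], [0.41, -0.912, 0.0], [0.0, 0.0, -1.0]]
wrist_force: [0.3, -0.9, 0.4]
gripper_width: 0.008
top [[309.4, 233.2], [278.5, 219.0]]
top [[314.9, 260.5], [315.5, 259.4]]
top [[288.3, 243.1], [287.4, 242.8]]
side [[297.4, 248.6], [266.4, 274.3]]
side [[331.8, 255.6], [331.8, 255.6]]
side [[299.1, 281.1], [297.0, 281.8]]
```

View pics/w9.png

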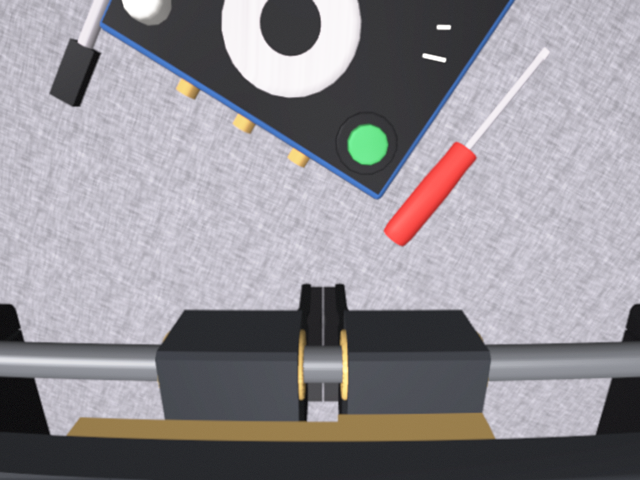

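View pics/s9.png

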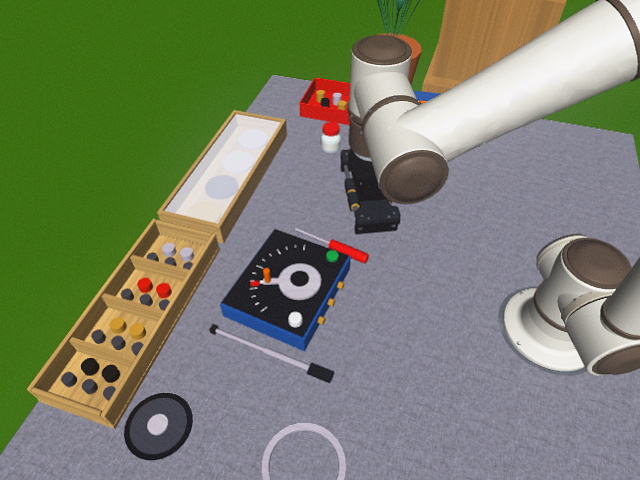

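The button is up at the same side-view pixel (331.8, 255.6) as at the start, and the box and its neighbours look unmoved. One last alignment check from above.

```bash
python3 -m handwheel '[[4,-0.8,0,0,0],[4,-0.8,0,0,0],[0,0,0,0,0],[0,0,0,0,0]]'
python3 - <<'E'
from w import *; from g import gap
im,p=shot('wrist','w10.png')
u=[proj(p,x).astype(int) for x in([.6006,.111,.108],[.6275,.121,.065],[.489,.01,.082],[.5379,.0872,.073])]
b=[(max(a-m,0),max(c-m,0),a+m,c+m) for (a,c),m in zip(u,(22,24,28,75))]; print(u)
o=meas(im,p,*b); a,c=u[1]; gap(im,p,o['ring'],(a-25,max(c-22,0),a+25,c+32))
E
```

```text
time_s: 12.58
tcp_pos: [0.4877, 0.0595, 0.2734]
ee_rot: [[0.912, 0.409, -0.002], [0.409, -0.912, -0.001], [-0.002, -0.0, -1.0]]
wrist_force: [-0.4, -0.1, 0.4]
gripper_width: 0.006
[array([321,  32]), array([324,  -3]), array([385, 252]), array([315, 144])]
org [321.7  35.1] [11, 11, 25, 30, 591] [0.5992 0.1102 0.108 ]
red [324.1   5.6] [16, 0, 17, 14, 201] [0.6223 0.1189 0.065 ]
grn [385.4 252.4] [10, 10, 38, 38, 1134] [0.4894 0.0102 0.082 ]
ring [0.5381 0.0874] r 0.0455 0.9922279792746114
org ang 20.41 r 0.0652
red ang 20.47 r 0.0899
grn ang -122.24 r 0.0913
pointer 20.58 1.21 rmax 0.0843 63 marker all 20.47 tip 20.55 r 0.0852 0.0936
```

Pointer 20.58° against marker tip 20.55°, with the box and button where they were. I hand in.

```bash
python3 -c "
from station import job; print(job.finish_job())"
```

```text
the job is handed in; nothing more can be done
None
```

I pushed the lever anticlockwise about 89° until its pointer lined up with the red marker. Only then did I press the green button fully down and let it come up. I handed the job in at about 12.6 s on the robot's clock.

- **Alignment:** the last wrist-camera check gave the pointer at 20.6° and the marker tip at 20.5°. Lined up before the press, they still agreed after it. In that last picture the marker was partly cut off at the edge. Its direction agrees within about 0.5° in every measurement, so it did not move noticeably.
- **Button:** the tool stopped hard 6 mm below first contact, and the force rose from about 4.6 N to 14 N, so the button was fully down. Afterwards its position in the side view was the same as at the start.
- **Box and bystanders:** sideways force on the tool reached about 4.5 N during the press. The wrist views disagree by about 1–2 mm on the box's position and the top view by about 1 pixel, which is within the calibration error. I checked the other wares by eye in the last pictures; none looked moved.
- **Hand:** it was clear of everything at hand-in, about 10 cm above the tallest part of the box.

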